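# Fit and hold the pressure cover on a board test fixture

### The arm

A 7-joint arm with a two-finger parallel gripper is mounted at the origin on the work surface. World frame = base frame: x ahead of the robot, y to its left, z up, the work surface at z = 0. Lengths are in m, angles in rad, forces in N, time in s.
With the tool pointing down it reaches from about 0.425 to 0.925 m from the base axis. Payload 6.8 kg.
Tool frame: the origin (TCP) lies at the very end of the fingers, on their centre line; the grasp point (between the pads) lies 19 mm behind it; z points along the fingers, y is the line along which they close (so a half turn about z gives the same grasp; the last joint's range is limited). The gripper opens to 85 mm and grips with 20 to 120 N. Pads are 22 mm wide; open, the fingers measure 114 mm over their backs; the gripper's body (76 mm by 85 mm) begins 54 mm behind the grasp point. The pads swing forward as they close: fully open they stand 13 mm farther back than shut.
Start: joints at [-1.397, 0.477, 0.022, 1.555, -0.011, 1.109, -0.083], TCP at [0.188, 0.648, 0.231] pointing down, gripper open.
Joint ranges: [-2.96, 2.96], [-0.34, 2.1], [-1.41, 1.46], [0.24, 2.44], [-1.37, 4.51], [0.17, 1.92], [-2.96, 2.96]. Speed limits (rad/s): [2.39, 2.39, 3.14, 3.14, 3.14, 3.14, 3.14].

### API

Orientations are given as a rotation vector (axis times angle).
In Python, from bench import monitor, optics, r gives the robot as it stands.
- The arm moves only by the shell command python3 -m crank 'ROWS' [OPENING] [FORCE]. ROWS is JSON, a list of rows, each a list of 2 entries, a list of its own where there are three numbers: the shift along the tool's x, y, z in cm, then the turn, a rotation vector about the tool's x, y, z in rad. A call has 1 to 5 rows; each row shifts and turns the commanded pose from where the row before left it, along the tool's axes as they then stand; what a row does not reach is not made up. A row lasts 1/10 s, in which the tool goes at most 50 mm and 8.59 degrees, less where a joint would pass 70% of its speed; a pose out of reach is approached as far as the arm can. A call is refused whole if a number of a shift passes 5 or a number of a turn 0.15, either way. A call with a gripper value outside its range is refused whole. OPENING is the finger opening in cm, from 0 to 8.54, set as the call begins (- or left out, the last holds). The fingers move at their own pace and stop on an object; FORCE is the grip in N (left out, the last holds). Time passes only in rows, so rows that do not move let the fingers close. It gives the time, the measured TCP pose, the force, the opening and the grip force at its end, in the units of the state.
- monitor.get_obs(): the state, without advancing time (a new reading comes with each control period).
- optics.grab_frame(name): name is "side" or "top"; returns (picture, depth): 400x640x3 uint8, red, green, blue; 400x640 float32, m along the optical axis (not along the pixel's ray), 0 where there is no reading.
- optics.camera_model(name): a dict with "vertical_fov" (degrees; the focal length in pixels is half the picture's height over the tangent of half this angle, whatever the lens; pixels are square), "cx", "cy" (the principal point, pixels), "R" (3x3) and "t" (3): a world point X has camera coordinates R X + t. Camera axes: x right, y down, z forward; pixel columns grow to the right and rows downward; lengths in m; the calibration is good to about 2 mm. A picture is of the moment at which its call begins. camera_model takes no time and is no camera call.
- r.hand_in(): hands the job in; it is judged then, once.
The state is a dict: "clock": time; "joints": joint angles; "qvel": joint speeds; "tau": joint torques, N m; "tcp_pos": TCP position; "orientation": TCP orientation; "contact_force": force on the tool from outside, world axes, zero at the start; "moment": the same for the moment, N m; "grip_width": finger opening in m; "gripper_force": force on a finger pad.
Only numpy, scipy, OpenCV 4.12 (cv2) and the standard library are available. Lean on these libraries where they do the work, as an engineer would, in place of code of your own. Each camera call takes 0.05 s, during which the arm holds its last target. There are 200 camera calls.

### The job

Get the bench test fixture ready: clean its contact bed by pressing the cap of the clamped spray can all the way down and letting it spring back up. Then take the pressure cover, rest it on top of the fixture's locating pin with the socket a centimetre or two off the pin, slide it across until it drops over the pin, lying level and square with the sprung contact bed, and press it down until the bed is fully home. Finish while still holding the cover pressed down, without letting go, and leave the other things on the bench where they are.

Things in the scene. Friction and masses are not known exactly. Their poses are not given: they have to be found in the camera images.
- fixture: Test fixture fixed to the bench: aluminium base 170 (x) x 130 (y) x 22 mm; origin at the centre of its underside, z up. Above it floats a black sprung contact bed 140 x 100 x 10 mm, centred on the base, its top 40 mm above the bench. A steel locating pin stands up through the bed, 12 mm in diameter with a flat 8 mm top (2 mm chamfer), 45 mm along +x from the centre, its top 50 mm above the bench.
- pin_top (a point): Centre of the locating pin's top face, at (45, 0, 50) mm in the fixture's frame. Fixed, does not move with the bed.
- contact_bed (a joint): Sprung contact bed of the fixture: 0 when up, grows as it is pressed down, stop at 0.007 m. It starts to yield at 5 N (net of its own weight) and takes about 15 N in all to reach the stop, of which the cover's own weight gives 2 to 3 N; it springs back up when let go.
- cover: Pressure cover, loose, about 0.25 kg, flat on the bench: aluminium plate 150 (x) x 100 (y) x 10 mm; origin at the centre of its underside, z up. On top it has a round steel boss (28 mm wide, top at 24 mm) 45 mm along +x, which closes the socket beneath it, and a black bar handle. Fitted, its origin stands over the fixture's origin, its x axis along the fixture's x, its underside on the bed (40 mm above the bench with the bed up, 33 mm with it home).
- socket (a point): Mouth of the cover's socket, a blind hole in its underside at (45, 0, 0) mm in the cover's frame: 14 mm in diameter, chamfered 1.8 mm, 20 mm deep, closed above by the boss.
- handle (a point): Middle of the cover's handle bar, at (-9, 0, 37) mm in the cover's frame. The bar is 62 mm long (along the cover's x), 18 mm wide (y) and 20 mm tall (27 to 47 mm above the underside), on two posts; it can be pinched across y.
- can: Spray can fixed upright in a bench clamp beside the fixture, 52 mm in diameter, clamp foot 70 x 70 mm; origin at the centre of the foot's underside. White cap on top, 24 mm in diameter and 16 mm tall; its nozzle points to the can's +y.
- cap_top (a point): Centre of the cap's top face, 156 mm above the bench when up.
- cap (a joint): Sprung cap of the can: 0 when up, grows as it is pressed down, stop at 0.006 m. It yields from 1.5 N and is fully down at 5 N.
- blank_plate: Bystander, loose: plain aluminium plate 100 x 80 x 10 mm with two round black knobs (18 mm wide, to 28 mm height) and no boss. Origin at the centre of its underside.
- solder_spool: Bystander, loose: metal spool 54 mm wide, 46 mm tall, origin under its centre.
- flux_jar: Bystander, loose: small brown glass jar 48 mm wide, 65 mm tall, origin under its centre.
- screwdriver: Bystander, loose: screwdriver about 200 mm long, lying on the bench beyond the spray can.
- led_tile_a: Bystander, loose: brass-coloured tile 34 x 34 x 8 mm.
- led_tile_b: Bystander, loose: brass-coloured tile 34 x 34 x 8 mm.
Not all that is in view belongs to the job. Leave any pink or turquoise look-alike of the cover alone.

How it is judged:
By the outcome, as a careful person would: the job done as asked, in the order asked, and still so for the second after the job is handed in, while the arm keeps its last pose, push and grip.
It also fails if it takes over 59 s, if anything falls off the work surface, if the arm or the gripper's body presses on something with over 40 N, if the wrist force passes 120 N, or if a joint passes its speed limit or range.

## Working session

There is one attempt and no reset: what is moved stays moved. The work goes in short steps, Python scripts to look and compute and a shell command to move; the robot and the scene stay as the last step left them, time stands still between calls to the robot, and variables do not carry over. Pictures are saved under pics/ and viewed, at most 10 in all, crops included, and the job is handed in when it is done.

```bash
ls; mkdir -p pics; python3 - <<'E'
from bench import monitor, optics, r
import cv2,numpy as np
for n in("side","top"):
    p,d=optics.grab_frame(n); np.savez(f"{n}0.npz",p=p,d=d); cv2.imwrite(f"pics/{n}0.png",p[:,:,::-1]); m=optics.camera_model(n); print(n,{k:np.round(v,4).tolist() for k,v in m.items() if k!='name'})
o=monitor.get_obs(); print({k:np.round(v,3).tolist() for k,v in o.items()})
E
```

```text
pics
side {'vertical_fov': 50.9746, 'cx': 317.2169, 'cy': 200.5129, 'R': [[0.743, -0.6693, 0.0057], [-0.4885, -0.5481, -0.6789], [0.4575, 0.5017, -0.7342]], 't': [-0.4296, 0.3467, 0.7728]}
top {'vertical_fov': 52.2971, 'cx': 320.7229, 'cy': 199.3922, 'R': [[0.0064, -1.0, 0.001], [-0.989, -0.0064, -0.148], [0.148, -0.0, -0.989]], 't': [-0.002, 0.5373, 0.8996]}
{'clock': 0.1, 'joints': [-1.397, 0.478, 0.022, 1.556, -0.012, 1.109, -0.083], 'qvel': [-0.0, -0.001, 0.003, -0.001, -0.0, -0.0, -0.0], 'tau': [0.004, -59.776, 1.613, -28.195, 0.013, 0.005, 0.0], 'tcp_pos': [0.188, 0.648, 0.23], 'orientation': [-0.441, -3.11, 0.003], 'contact_force': [0.613, -0.509, 0.401], 'moment': [0.063, 0.048, 0.04], 'gripper_force': 0.0, 'grip_width': 0.085}
```

View pics/side0.png

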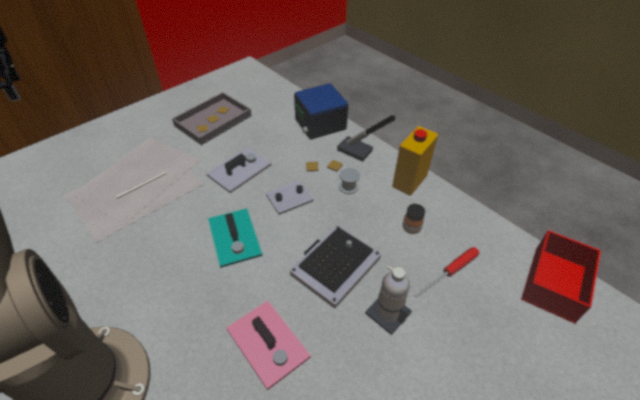

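View pics/top0.png

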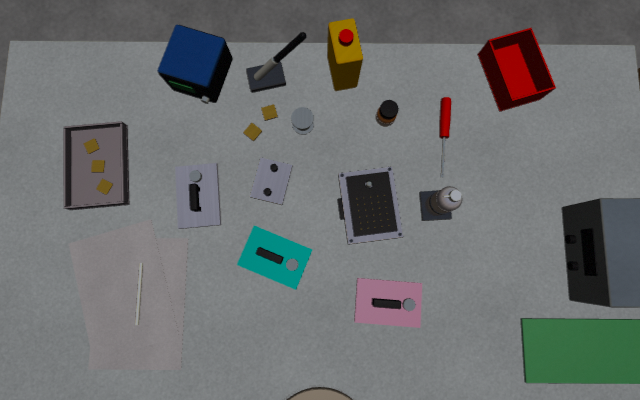

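The side view shows the grey cover at (240,170), with its boss at (250,157), the fixture at (336,264) and the cap at (397,271). The top view shows the cover at (198,196), with its boss at (195,176), the pin at (369,184) and the cap at (455,196). I'll enlarge these areas.

```bash
cat > h.py <<'E'
import numpy as np, cv2
from bench import optics
def cam(n):
    m=optics.camera_model(n); f=200/np.tan(np.radians(m["vertical_fov"])/2)
    return f,m["cx"],m["cy"],np.array(m["R"]),np.array(m["t"])
def ray(n,u,v):
    f,cx,cy,R,t=cam(n); return -R.T@t, R.T@np.array([(u-cx)/f,(v-cy)/f,1])
def atz(n,u,v,z):
    o,d=ray(n,u,v); return o+d*(z-o[2])/d[2]
def tri(a,b):  # a: top uv, b: side uv
    o1,d1=ray("top",*a); o2,d2=ray("side",*b)
    s=np.linalg.lstsq(np.c_[d1,-d2],o2-o1,rcond=None)[0]
    p,q=o1+d1*s[0],o2+d2*s[1]; return (p+q)/2, np.linalg.norm(p-q)
def proj(n,X):
    f,cx,cy,R,t=cam(n); c=R@np.array(X)+t; return c[:2]/c[2]*f+[cx,cy]
def crop(p,u,v,w,h,k):
    return cv2.resize(p[v:v+h,u:u+w,::-1],None,fx=k,fy=k,interpolation=cv2.INTER_CUBIC)
E
python3 - <<'E'
from h import *
T=np.load("top0.npz")["p"];S=np.load("side0.npz")["p"]
a=np.hstack([crop(T,165,155,66,50*3//2,6),crop(T,335,155,66,75,6)])
b=np.hstack([crop(T,335+70,155,66,75,6)[:],crop(T,335+70,155,66,75,6)])
cv2.imwrite("pics/topc.png",np.hstack([crop(T,170,155,56,80,5),crop(T,330,155,80,100,5)[:400],crop(T,415,180,20,80,1).repeat(5,0).repeat(1,1)[:400]]))
cv2.imwrite("pics/sidec.png",np.vstack([np.hstack([crop(S,200,145,80,50,5),crop(S,365,255,80,50,5)]),np.hstack([crop(S,285,222,100,80,4),crop(T,425,180,50,40,8)[:320,:400]])]))
E
```

```text
(no output)
```

View pics/topc.png

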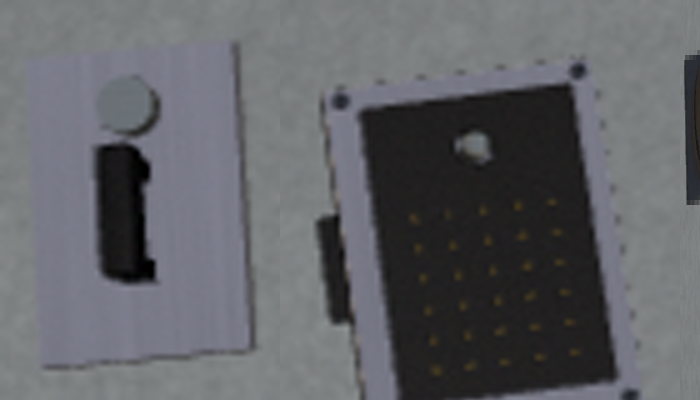

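View pics/sidec.png

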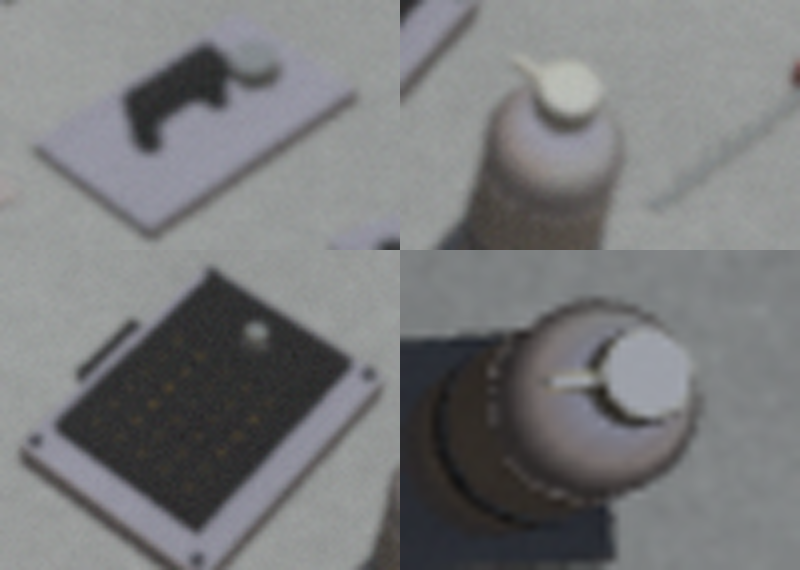

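The top view puts the boss at (195.0,175.8), the bar at (193.8,197), the pin at about (368.5,184.2) and the cap at (456,195.6). The side view puts the boss at (250.8,157), the bar at (234.4,159.4), the pin at (349,241.7) and the cap at (399.2,272.6). Next I triangulate these and fit the rectangles.

```bash
python3 - <<'E'
from h import *
np.set_printoptions(precision=4,suppress=True)
for n,a,b in [("boss .024",(195,175.8),(250.8,157)),("bar .047",(193.8,197),(234.4,159.4)),("pin .05",(368.5,184.2),(349,241.7)),("cap .156",(456,195.6),(399.2,272.6))]:
    print(n,*tri(a,b))
def corners(pts,off,z):
    P=np.array([atz("top",x/5+off[0],y/5+off[1],z)[:2] for x,y in pts]); c=P.mean(0)
    e=(P[0]-P[3]+P[1]-P[2])/2; f=(P[0]-P[1]+P[3]-P[2])/2
    print("centre",c,"len",np.linalg.norm(e),np.linalg.norm(f),"yaw",np.degrees(np.arctan2(e[1],e[0])),np.degrees(np.arctan2(-f[0],f[1]))); return c,e/np.linalg.norm(e)
c,e=corners([(25,57),(238,40),(253,350),(42,367)],(170,155),.010); print("boss exp",c+.045*e,"bar exp",c-.009*e, atz("top",195,175.8,.024),atz("top",193.8,197,.047))
c,e=corners([(360-280,108),(573-280,84),(617-280,380),(400-280,400)],(330,155),.04); print("pin exp",c+.045*e,atz("top",368.5,184.2,.05),atz("side",349,241.7,.05))
print("cap",atz("top",456,195.6,.156),atz("side",399.2,272.6,.156))
E
```

```text
boss .024 [0.5958 0.3002 0.0199] 0.001548351191076559
bar .047 [0.5397 0.2911 0.0502] 0.0006026789509245542
pin .05 [ 0.5736 -0.1091  0.0487] 0.003574740508900961
cap .156 [ 0.5306 -0.273   0.1552] 0.0023858243568926933
centre [0.5497 0.2943] len 0.15032358092596776 0.10101748897831585 yaw 5.823571724255917 5.034929528202614
boss exp [0.5944 0.2989] bar exp [0.5407 0.2934] [0.5942 0.2993 0.024 ] [0.5399 0.2922 0.047 ]
centre [ 0.529  -0.1155] len 0.13777197493841217 0.09976938422097965 yaw 7.3778424750611356 6.2724918479669
pin exp [ 0.5737 -0.1097] [ 0.5718 -0.1079  0.05  ] [ 0.5745 -0.1105  0.05  ]
cap [ 0.5295 -0.272   0.156 ] [ 0.5313 -0.2738  0.156 ]
```

The heights agree with the text: boss 20 mm, bar 50, pin 49, cap 155. The estimates are:

| Item | Position (m) | Yaw |
|---|---|---|
| Cap | (0.5305, -0.273) | not needed |
| Handle | (0.540, 0.292) | 5.5° |
| Pin | (0.573, -0.1095) | about 7° |

I'll close the fingers, turn the tool and head for the can.

```bash
cat > go.py <<'E'
import sys,numpy as np
from bench import monitor
from scipy.spatial.transform import Rotation as Ro
x,y,z,yaw=map(float,sys.argv[1:5])  # yaw: world angle (deg) of tool y
o=monitor.get_obs(); R=Ro.from_rotvec(o["orientation"]); a=np.radians(yaw)
Y=np.array([np.cos(a),np.sin(a),0]); Z=np.array([0,0,-1.]); W=Ro.from_matrix(np.c_[np.cross(Y,Z),Y,Z])
print("t",round(o["clock"],2),"tcp",np.round(o["tcp_pos"],4),"F",np.round(o["contact_force"],1),"M",np.round(o["moment"],2),"w",round(o["grip_width"],4),round(o["gripper_force"],1))
print("shift cm",np.round(100*R.inv().apply(np.array([x,y,z])-o["tcp_pos"]),2),"turn",np.round((R.inv()*W).as_rotvec(),3),"yaw",np.degrees(np.arctan2(*R.as_matrix()[1::-1,1])).round(2))
E
python3 -m crank '[[[0,0,0],[0,0,-0.125]],[[0,0,0],[0,0,-0.125]],[[0,0,0],[0,0,-0.125]],[[0,0,0],[0,0,0]]]' 0 40
python3 go.py 0.50 0.15 0.24 96; python3 go.py 0.5305 -0.273 0.20 96
```

```text
clock: 0.5
tcp_pos: [0.1877, 0.648, 0.2307]
orientation: [0.148, -3.138, 0.001]
contact_force: [-0.5, -0.0, 0.4]
grip_width: 0.0283
gripper_force: 0.0
t 0.5 tcp [0.1877 0.648  0.2307] F [-0.5 -0.   0.4] M [0.04 0.07 0.04] w 0.0283 0.0
shift cm [-26.41 -52.52  -0.89] turn [-0.001 -0.001 -0.011] yaw 95.39
t 0.5 tcp [0.1877 0.648  0.2307] F [-0.5 -0.   0.4] M [0.04 0.07 0.04] w 0.0283 0.0
shift cm [-25.47 -94.92   3.14] turn [-0.001 -0.001 -0.011] yaw 95.39
```

```bash
python3 -m crank '[[[-2,-3.5,0],[0,0,0]],[[-2.4,-4.3,0],[0,0,0]],[[-2.4,-4.3,0],[0,0,0]],[[-2.4,-4.3,0],[0,0,0]],[[-2.4,-4.3,0],[0,0,0]]]' >/dev/null
python3 -m crank '[[[-2.4,-4.3,0],[0,0,0]],[[-2.4,-4.3,0],[0,0,0]],[[-2.4,-4.3,0],[0,0,0]],[[-2.4,-4.3,0],[0,0,0]],[[-2.4,-4.3,0],[0,0,0]]]'
python3 go.py 0.5305 -0.273 0.20 96
```

```text
clock: 1.5
tcp_pos: [0.4627, 0.2484, 0.2314]
orientation: [-0.14, 3.138, 0.001]
contact_force: [0.1, 1.1, 0.6]
grip_width: 0.0001
gripper_force: 0.0
t 1.5 tcp [0.4627 0.2484 0.2314] F [0.1 1.1 0.6] M [ 0.08  0.01 -0.02] w 0.0001 0.0
shift cm [ -2.1  -52.53   3.12] turn [ 0.     0.    -0.015] yaw 95.13
```

```bash
python3 -m crank '[[[-0.2,-4.8,0],[0,0,0]],[[-0.2,-4.8,0],[0,0,0]],[[-0.2,-4.8,0],[0,0,0]],[[-0.2,-4.8,0],[0,0,0]],[[-0.2,-4.8,0],[0,0,0]]]' >/dev/null
python3 -m crank '[[[-0.2,-4.8,0],[0,0,0]],[[-0.2,-4.8,0],[0,0,0]],[[-0.2,-4.8,0.5],[0,0,0]],[[-0.2,-4.8,0.5],[0,0,0]],[[0,-2.5,0.5],[0,0,0]]]'
python3 go.py 0.5305 -0.273 0.17 96
```

```text
clock: 2.5
tcp_pos: [0.5219, -0.2079, 0.2163]
orientation: [-0.133, 3.138, -0.003]
contact_force: [-0.4, 0.3, 0.4]
grip_width: 0.0001
gripper_force: 0.0
t 2.5 tcp [ 0.5219 -0.2079  0.2163] F [-0.4  0.3  0.4] M [-0.02 -0.03  0.03] w 0.0001 0.0
shift cm [-0.3  -6.55  4.65] turn [-0.002  0.    -0.02 ] yaw 94.86
```

```bash
python3 -m crank '[[[-0.1,-3.2,1],[0,0,0]],[[-0.2,-3.2,1.2],[0,0,0]],[[0,0,1.2],[0,0,0]],[[0,0,0],[0,0,0]],[[0,0,0],[0,0,0]]]' >/dev/null
python3 go.py 0.5305 -0.273 0.146 96; python3 - <<'E'
from h import *
T,_=optics.grab_frame("top");S,_=optics.grab_frame("side")
cv2.imwrite("pics/can1.png",np.hstack([crop(S,360,215,80,80,5),crop(T,420,160,80,80,5)]))
E
```

```text
t 3.0 tcp [ 0.5313 -0.2653  0.1821] F [-0.2 -0.2 -0.3] M [ 0.02 -0.06  0.02] w -0.0001 0.0
shift cm [ 0.15 -0.77  3.6 ] turn [ 0.001 -0.001 -0.012] yaw 95.33
```

View pics/can1.png

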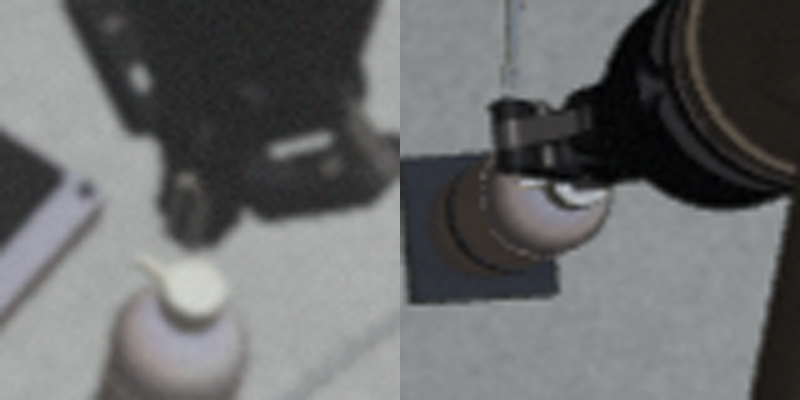

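The side crop shows the closed fingertips at about (399,263) above the cap at (399,273), and the top crop shows them a little toward the nozzle side. I move 8 mm in -y and descend.

```bash
python3 -m crank '[[[0.1,-0.8,0.8],[0,0,0]],[[0,0,1.0],[0,0,0]],[[0,0,0.6],[0,0,0]],[[0,0,0.3],[0,0,0]],[[0,0,0],[0,0,0]]]' >/dev/null
python3 go.py 0.5305 -0.273 0.149 96
python3 -m crank '[[[0,0,0.3],[0,0,0]],[[0,0,0.2],[0,0,0]],[[0,0,0],[0,0,0]]]' >/dev/null
python3 go.py 0.5305 -0.273 0.149 96
```

```text
t 3.6 tcp [ 0.5305 -0.2744  0.1547] F [-1.8  0.3  1.9] M [ 0.15  0.37 -0.05] w -0.0002 1.2
shift cm [-0.01  0.14  0.57] turn [ 0.001 -0.002 -0.012] yaw 95.33
t 3.9 tcp [ 0.5311 -0.2747  0.1504] F [-2.8  1.   4.2] M [0.24 0.48 0.02] w 0.0001 2.3
shift cm [0.04 0.17 0.14] turn [ 0.     0.    -0.012] yaw 95.34
```

```bash
python3 -m crank '[[[0,0,0.3],[0,0,0]],[[0,0,0],[0,0,0]],[[0,0,0],[0,0,0]]]' >/dev/null
python3 go.py 0.5305 -0.273 0.149 96
```

```text
t 4.2 tcp [ 0.5313 -0.2748  0.1498] F [-8.4  4.  22.2] M [1.04 1.84 0.01] w -0.0002 11.2
shift cm [0.06 0.19 0.08] turn [ 0.001  0.001 -0.012] yaw 95.32
```

The cap hit its stop, with 22 N at z = 0.1498. Now I lift off and go to the cover.

```bash
python3 -m crank '[[[0,0,-1],[0,0,0]],[[0,0,-2],[0,0,0]],[[0,0,-3],[0,0,0]],[[0,1,-3],[0,0,0]],[[0,3,-1],[0,0,0]]]' >/dev/null
python3 -m crank '[[[0,4.7,0],[0,0,0]],[[0,4.8,0],[0,0,0]],[[0,4.8,0],[0,0,0]],[[0,4.8,0],[0,0,0]],[[0,4.8,0],[0,0,0]]]' 5 >/dev/null
python3 -m crank '[[[0,4.8,0],[0,0,0]],[[0,4.8,0],[0,0,0]],[[0,4.8,0],[0,0,0]],[[0,4.8,0],[0,0,0]],[[0,4.8,0],[0,0,0]]]' >/dev/null
python3 go.py 0.54 0.2925 0.12 95.5
```

```text
t 5.7 tcp [0.4825 0.2443 0.2474] F [ 1.1 -0.7 -0.4] M [-0.01 -0.07 -0.  ] w 0.05 0.0
shift cm [-6.17  4.26 12.75] turn [ 0.001  0.001 -0.003] yaw 95.34
```

```bash
python3 -m crank '[[[-3,2,3],[0,0,0]],[[-3,2,3],[0,0,0]],[[0,0,3],[0,0,0]],[[0,0,2],[0,0,0]],[[0,0,0],[0,0,0]]]' >/dev/null
python3 go.py 0.54 0.2925 0.09 95.5;python3 - <<'E'
from h import *
T,_=optics.grab_frame("top");S,_=optics.grab_frame("side")
cv2.imwrite("pics/cov1.png",np.hstack([crop(S,190,100,80,100,5),crop(T,160,135,80,100,5)]))
E
```

```text
t 6.2 tcp [0.5369 0.2867 0.1339] F [-0.1  0.4 -0. ] M [ 0.01  0.02 -0.02] w 0.0499 0.0
shift cm [-0.38  0.56  4.38] turn [-0.003 -0.005 -0.002] yaw 95.36
```

View pics/cov1.png

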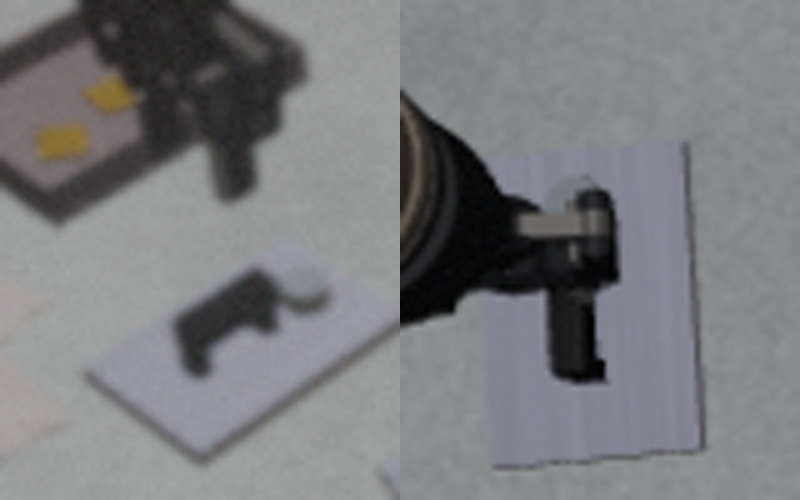

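The cover hasn't moved: its bar is at (194,197) in the top view, and the gripper is above it with its fingers straddling the bar line. I descend.

```bash
python3 -m crank '[[[-0.3,0.5,2],[0,0,0]],[[0,0,2.5],[0,0,0]],[[0,0,2],[0,0,0]],[[0,0,1],[0,0,0]],[[0,0,0],[0,0,0]]]' >/dev/null
python3 go.py 0.54 0.2925 0.019 95.5
```

```text
t 6.8 tcp [0.5413 0.2927 0.0624] F [-0.2  0.5  0.5] M [-0.06  0.01  0.04] w 0.0499 0.0
shift cm [ 0.13 -0.01  4.34] turn [-0.    -0.    -0.003] yaw 95.33
```

```bash
python3 -m crank '[[[0.1,0,1.5],[0,0,0]],[[0,0,1.5],[0,0,0]],[[0,0,1],[0,0,0]],[[0,0,0.3],[0,0,0]],[[0,0,0],[0,0,0]]]' >/dev/null
python3 go.py 0.54 0.2925 0.019 95.5
python3 -m crank '[[[0,0,0],[0,0,0]],[[0,0,0],[0,0,0]],[[0,0,0],[0,0,0]],[[0,0,0],[0,0,0]],[[0,0,0],[0,0,0]]]' 0 60 >/dev/null
python3 go.py 0.54 0.2925 0.019 95.5
```

```text
t 7.3 tcp [0.54   0.2924 0.0186] F [-0.1 -0.3  0.2] M [ 0.01  0.02 -0.02] w 0.0498 0.0
shift cm [-0.    0.01 -0.04] turn [-0.001 -0.001 -0.003] yaw 95.33
t 7.8 tcp [0.5409 0.293  0.02  ] F [-1.2  0.3  6.5] M [-0.06  0.14  0.01] w 0.0172 59.6
shift cm [ 0.09 -0.05  0.1 ] turn [ 0.001  0.001 -0.003] yaw 95.33
```

Gripped. Lift and look.

```bash
python3 -m crank '[[[0,0,-0.5],[0,0,0]],[[0,0,-1.5],[0,0,0]],[[0,0,-3],[0,0,0]],[[0,0,-3],[0,0,0]],[[0,0,-3],[0,0,0]]]' 0 100 >/dev/null
python3 -m crank '[[[0,-2,0],[0,0,0]],[[0,-4,0],[0,0,0]],[[0,-4.5,0],[0,0,0]],[[0,-4.5,0],[0,0,0]],[[0,-4.5,0],[0,0,0]]]' >/dev/null
python3 -m crank '[[[0,-4.5,0],[0,0,0]],[[0,-4.5,0],[0,0,0]],[[0,-4,0],[0,0,0]],[[0,-2,0],[0,0,0]],[[0,0,0],[0,0,0]]]' >/dev/null
python3 -m crank '[[[0,0,0],[0,0,0]],[[0,0,0],[0,0,0]]]' >/dev/null
python3 go.py 0.52 -0.1165 0.09 97;python3 - <<'E'
from h import *
T,_=optics.grab_frame("top");S,_=optics.grab_frame("side"); np.savez("c2.npz",T=T,S=S)
cv2.imwrite("pics/c2.png",np.hstack([crop(S,250,160,130,150,3),crop(T,285,120,130,150,3)]))
E
```

```text
t 9.5 tcp [ 0.572  -0.0495  0.1291] F [-0.8  0.6 -2.2] M [ 0.01 -0.02  0.  ] w 0.016 97.9
shift cm [ 5.8  -6.18  3.9 ] turn [ 0.001 -0.001 -0.027] yaw 95.43
```

View pics/c2.png

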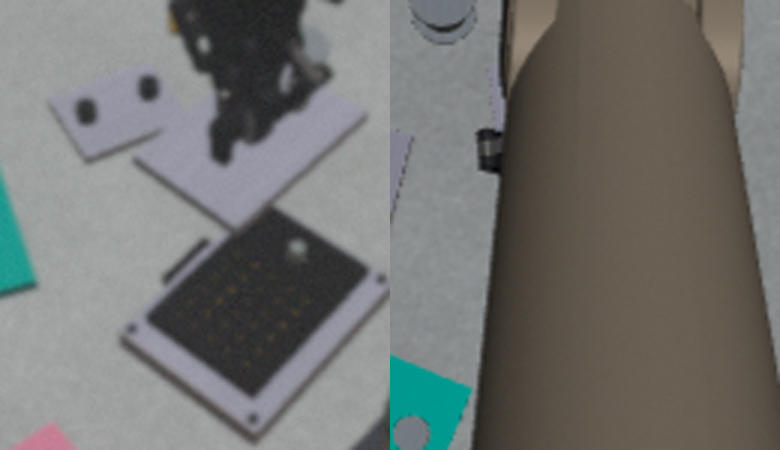

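The side view shows the cover held level above the fixture, with corners at about (295,212.7), (329,234.7) and (372.3,198). The top view is blocked by the arm. From this one view I measure the cover's yaw and offset against the bed.

```bash
python3 - <<'E'
from h import *
np.set_printoptions(precision=4,suppress=True)
f=lambda L,z:[atz("side",x/3+250,y/3+160,z)[:2] for x,y in L]
ang=lambda v:np.degrees(np.arctan2(v[1],v[0]))
l,b,r=f([(135,158),(237,226),(367,114)],.119)
print("cover",l,b,r,"len",np.linalg.norm(r-b),np.linalg.norm(l-b),"yaw",ang(r-b),ang(l-b)-90)
e=(r-b)/np.linalg.norm(r-b);c=(l+r)/2;print("centre",c,"socket",c+.045*e,"rel tcp",c+.045*e-[.572,-.0495])
l,b,r,t=f([(148,319),(254,398),(368,270),(270,207)],.04)
print("bed len",np.linalg.norm(r-b),np.linalg.norm(l-b),"yaw",ang(r-b),ang(t-l),ang(l-b)-90,ang(t-r)-90,"c",(l+b+r+t)/4)
e=(r-b+t-l);e/=np.linalg.norm(e);print("pin",(l+b+r+t)/4+.045*e,atz("side",297/3+250,243/3+160,.05))
E
```

```text
cover [ 0.5026 -0.0109] [ 0.5151 -0.1055] [ 0.66   -0.0929] len 0.14543905401635387 0.0953586595359937 yaw 4.971759290809294 7.5389890227453265
centre [ 0.5813 -0.0519] socket [ 0.6261 -0.048 ] rel tcp [0.0541 0.0015]
bed len 0.13994525480296216 0.09873167821757192 yaw 8.87584996021467 6.52211700718702 7.265227394714074 7.795829717389438 c [ 0.5281 -0.1206]
pin [ 0.5727 -0.1146] [ 0.5759 -0.1091  0.05  ]
```

The corner readings are noisy, so I refine the yaws by rectifying the first top view onto the metric plane.

```bash
cat > rect.py <<'E'
from h import *
def rectify(n,img,z,x0,y0,L=0.24,s=0.0005): # pixel (i,j): x=x0+L/2-j*s, y=y0+L/2-i*s
    N=int(L/s); w=np.float32([[x0+L/2,y0+L/2],[x0+L/2,y0-L/2],[x0-L/2,y0-L/2],[x0-L/2,y0+L/2]])
    src=np.float32([proj(n,[*p,z]) for p in w]); dst=np.float32([[0,0],[N,0],[N,N],[0,N]])
    return cv2.warpPerspective(img,cv2.getPerspectiveTransform(src,dst),(N,N),flags=cv2.INTER_CUBIC)
def rect(mask,x0,y0,L=.24,s=.0005):
    mask=cv2.morphologyEx(mask,cv2.MORPH_OPEN,np.ones((15,15)));mask=cv2.morphologyEx(mask,cv2.MORPH_CLOSE,np.ones((61,61)))
    mask=cv2.morphologyEx(mask,cv2.MORPH_OPEN,np.ones((61,61)))
    c=max(cv2.findContours(mask,0,1)[0],key=cv2.contourArea); (u,v),wh,a=cv2.minAreaRect(c)
    return (x0+L/2-v*s,y0+L/2-u*s),np.array(wh)*s,a,cv2.contourArea(c)*s*s
E
python3 - <<'E'
from rect import *
T=np.load("top0.npz")["p"];S=np.load("side0.npz")["p"]
for n,I in(("top",T),("side",S)):
    W=rectify(n,I,.04,.53,-.115); g=cv2.GaussianBlur(W.max(2),(0,0),2)
    for th in (60,75): print(n,"bed",rect((g<th).astype(np.uint8)*255,.53,-.115))
W=rectify("top",T,.01,.55,.294); h=cv2.GaussianBlur(W.astype(np.float32),(0,0),3); d=h[...,2]-h[...,1]
print("blue-green pct",np.percentile(d,[5,25,50,75,95]))
for th in (10,14,18): print("cover",rect((d>th).astype(np.uint8)*255,.55,.294))
E
```

```text
top bed ((0.5274825286865235, -0.10136899566650391), array([0.13890405, 0.12515903]), 82.40535736083984, 0.014558)
top bed ((0.5273660430908204, -0.10121470642089844), array([0.14012527, 0.12660715]), 82.32103729248047, 0.01491225)
side bed ((0.5277726593017579, -0.11757899475097658), array([0.13786858, 0.09700539]), 82.52843475341797, 0.012833375000000001)
side bed ((0.527878433227539, -0.11742391967773438), array([0.14061285, 0.09944964]), 82.34228515625, 0.01349025)
blue-green pct [ 0.65986738  1.02381897  1.31643295  3.73086548 14.08653259]
cover ((0.5507128829956055, 0.2963712921142578), array([0.14855904, 0.09870767]), 84.2894058227539, 0.0141825)Traceback (most recent call last):
  File "<stdin>", line 8, in <module>
  File "rect.py", line 9, in rect
    c=max(cv2.findContours(mask,0,1)[0],key=cv2.contourArea); (u,v),wh,a=cv2.minAreaRect(c)
ValueError: max() iterable argument is empty
```

The bed yaw is 7.6° in both views, and the centre is about (0.528, -0.1165), so the pin is at about (0.573, -0.110). I set the cover yaw to match and go above a resting place with the socket 15 mm past the pin in +x.

```bash
python3 -m crank '[[[1,-1,0],[0,0,-0.038]],[[1.5,-2.5,0],[0,0,0]],[[1.4,-2.5,0],[0,0,0]],[[0.5,-0.5,0],[0,0,0]],[[0,0,0],[0,0,0]]]' >/dev/null
python3 -m crank '[[[0,0,1.5],[0,0,0]],[[0,0,1.5],[0,0,0]],[[0,0,1],[0,0,0]],[[0,0,0],[0,0,0]],[[0,0,0],[0,0,0]]]' >/dev/null
python3 go.py 0.534 -0.1152 0.072 97.6
```

```text
t 10.6 tcp [ 0.5373 -0.1199  0.0894] F [-0.6 -0.1 -1.9] M [-0.03 -0.03 -0.01] w 0.0163 97.9
shift cm [0.27 0.51 1.74] turn [ 0.  0. -0.] yaw 97.58
```

```bash
python3 -m crank '[[[0.3,0.5,0.6],[0,0,0]],[[0,0,0.5],[0,0,0]],[[0,0,0.2],[0,0,0]],[[0,0,0],[0,0,0]]]' >/dev/null
python3 go.py 0.534 -0.1152 0.070 97.6; python3 - <<'E'
from rect import *
S,_=optics.grab_frame("side"); np.savez("c3.npz",S=S)
cv2.imwrite("pics/c3.png",crop(S,270,190,130,120,5))
E
```

```text
t 11.0 tcp [ 0.5331 -0.1161  0.076 ] F [ 0.3  0.9 -2.2] M [ 0.03  0.05 -0.01] w 0.0161 97.9
shift cm [-0.1   0.08  0.6 ] turn [ 0.    -0.    -0.001] yaw 97.52
```

View pics/c3.png

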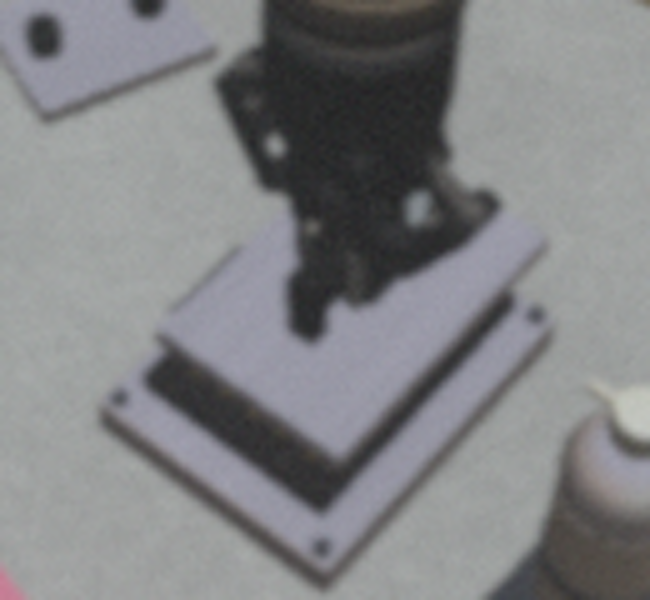

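The cover is level above the bed, with corners at about (302.4,257.6), (338,282.4) and (379,238.6). I check its offset from the bed.

```bash
python3 - <<'E'
from h import *
np.set_printoptions(precision=4,suppress=True)
f=lambda L,z:[atz("side",x/5+270,y/5+190,z)[:2] for x,y in L]
ang=lambda v:np.degrees(np.arctan2(v[1],v[0]))
l,b,r=f([(160,338),(340,463),(547,243)],.066)
print("len",np.linalg.norm(r-b),np.linalg.norm(l-b),"yaw",ang(r-b),ang(l-b)-90)
c=(l+r)/2;e=np.array([.991,.132]);print("centre",c,"socket",c+.045*e,"rel tcp",c+.045*e-[.5331,-.1161])
bb=f([(322,509)],.04)[0];n=np.array([-.132,.991]);d=b-bb;print("corner offset x,y vs bed (x: -5+off, y:0+off)",d@e,d@n)
E
```

```text
len 0.14785108501297384 0.0965432181278594 yaw 7.714896025307244 8.656493202799382
centre [ 0.541  -0.1194] socket [ 0.5856 -0.1135] rel tcp [0.0525 0.0026]
corner offset x,y vs bed (x: -5+off, y:0+off) 0.00875513975964675 -0.0011538443798574981
```

Relative to the bed the cover is +14 mm in x, -1 mm in y and square. I correct y by 1 mm and lower until it rests on the pin.

```bash
python3 -m crank '[[[0,0.1,0.2],[0,0,0]],[[0,0,0.2],[0,0,0]],[[0,0,0.1],[0,0,0]],[[0,0,0],[0,0,0]]]' >/dev/null
python3 go.py 0.534 -0.1152 0.070 97.6
python3 -m crank '[[[0,0,0.15],[0,0,0]],[[0,0,0],[0,0,0]]]' >/dev/null
python3 go.py 0.534 -0.1152 0.070 97.6
```

```text
t 11.45 tcp [ 0.533  -0.1151  0.0711] F [ 0.2 -0.1 -1.4] M [-0.02 -0.   -0.01] w 0.0164 97.9
shift cm [-0.1  -0.02  0.11] turn [ 0.    -0.    -0.001] yaw 97.51
t 11.65 tcp [ 0.5333 -0.1152  0.0701] F [-2.   0.2  1. ] M [0.04 0.17 0.04] w 0.0163 98.7
shift cm [-0.07 -0.01  0.01] turn [-0.     0.    -0.002] yaw 97.51
```

There is contact at the expected height, with the force up by 3 N at TCP z = 0.070. I slide in cover -x.

```bash
python3 -m crank '[[[0.2,0,0.05],[0,0,0]],[[0.2,0,0.0],[0,0,0]],[[0.2,0,0],[0,0,0]],[[0.2,0,0],[0,0,0]],[[0,0,0],[0,0,0]]]' >/dev/null
python3 go.py 0.534 -0.1152 0.070 97.6
python3 -m crank '[[[0.15,0,0.03],[0,0,0]],[[0.15,0,0.03],[0,0,0]],[[0,0,0],[0,0,0]]]' >/dev/null
python3 go.py 0.534 -0.1152 0.070 97.6
```

```text
t 12.15 tcp [ 0.5255 -0.1163  0.0697] F [2.1 0.  4. ] M [ 0.07 -0.7  -0.06] w 0.0165 98.6
shift cm [-0.85 -0.   -0.03] turn [-0.     0.001 -0.002] yaw 97.51
t 12.45 tcp [ 0.5225 -0.1166  0.0689] F [3.1 0.6 1.8] M [ 0.04 -0.43 -0.07] w 0.0164 98.7
shift cm [-1.15 -0.01 -0.1 ] turn [-0.     0.001 -0.001] yaw 97.52
```

```bash
python3 -m crank '[[[0.1,0,0.05],[0,0,0]],[[0.1,0,0.05],[0,0,0]],[[0,0,0],[0,0,0]]]' >/dev/null
python3 go.py 0.519 -0.1172 0.060 97.6
python3 -m crank '[[[0.1,0,0.1],[0,0,0]],[[0,0,0.1],[0,0,0]],[[0,0,0],[0,0,0]]]' >/dev/null
python3 go.py 0.519 -0.1172 0.060 97.6
```

```text
t 12.75 tcp [ 0.5186 -0.1168  0.0668] F [-0.9 -0.2 -2.5] M [-0.04  0.   -0.01] w 0.0166 98.2
shift cm [-0.04 -0.05  0.68] turn [ 0.001 -0.003 -0.002] yaw 97.51
t 13.05 tcp [ 0.5186 -0.117   0.0653] F [ 0.4  0.2 -2.8] M [0.01 0.08 0.02] w 0.0163 98.2
shift cm [-0.03 -0.03  0.53] turn [ 0.    -0.001 -0.001] yaw 97.51
```

The socket is over the pin: underside at 45 mm, free fall, and the x position is blocked by the hole wall. I descend onto the bed.

```bash
python3 -m crank '[[[0,0,0.2],[0,0,0]],[[0,0,0.2],[0,0,0]],[[0,0,0.1],[0,0,0]],[[0,0,0],[0,0,0]]]' >/dev/null
python3 go.py 0.519 -0.1172 0.053 97.6
python3 -m crank '[[[0,0,0.2],[0,0,0]],[[0,0,0.2],[0,0,0]],[[0,0,0.2],[0,0,0]],[[0,0,0],[0,0,0]]]' >/dev/null
python3 go.py 0.519 -0.1172 0.053 97.6
```

```text
t 13.45 tcp [ 0.5191 -0.117   0.0604] F [ 0.1 -1.1 -2.5] M [-0.01  0.03  0.06] w 0.0165 98.2
shift cm [ 0.01 -0.02  0.74] turn [ 0.    -0.001 -0.001] yaw 97.51
t 13.85 tcp [ 0.5193 -0.1171  0.0553] F [-2.8  0.9 10.4] M [0.15 0.8  0.03] w 0.0165 99.4
shift cm [ 0.03 -0.01  0.23] turn [ 0.     0.    -0.002] yaw 97.51
```

```bash
python3 -m crank '[[[0,0,0.2],[0,0,0]],[[0,0,0.15],[0,0,0]],[[0,0,0],[0,0,0]]]' >/dev/null
python3 go.py 0.519 -0.1172 0.053 97.6
python3 -m crank '[[[0,0,0.15],[0,0,0]],[[0,0,0],[0,0,0]],[[0,0,0],[0,0,0]]]' >/dev/null
python3 go.py 0.519 -0.1172 0.053 97.6
```

```text
t 14.15 tcp [ 0.5193 -0.117   0.053 ] F [-7.2  1.2 22.6] M [0.45 1.66 0.08] w 0.0162 101.5
shift cm [ 0.04 -0.01  0.  ] turn [ 0.001  0.    -0.002] yaw 97.5
t 14.45 tcp [ 0.5194 -0.117   0.0529] F [-12.7   3.   38.6] M [0.64 2.75 0.07] w 0.0161 104.0
shift cm [ 0.04 -0.01 -0.01] turn [ 0.001  0.001 -0.002] yaw 97.49
```

At the stop. I ease off a little to keep margin on force, then check.

```bash
python3 -m crank '[[[0,0,-0.1],[0,0,0]],[[0,0,0],[0,0,0]],[[0,0,0],[0,0,0]]]' >/dev/null
python3 go.py 0.519 -0.1172 0.053 97.6; python3 - <<'E'
from h import *
S,_=optics.grab_frame("side"); cv2.imwrite("pics/c4.png",np.hstack([crop(S,275,195,110,110,5),cv2.resize(S[100:320,200:,::-1],(250,125)).repeat(1,0) if 0 else crop(S,360,240,50,110,5)]))
E
```

```text
t 14.75 tcp [ 0.5194 -0.117   0.053 ] F [-10.4   1.6  27.2] M [0.42 1.92 0.1 ] w 0.0163 102.1
shift cm [ 0.04 -0.01  0.  ] turn [ 0.001  0.001 -0.002] yaw 97.49
```

View pics/c4.png

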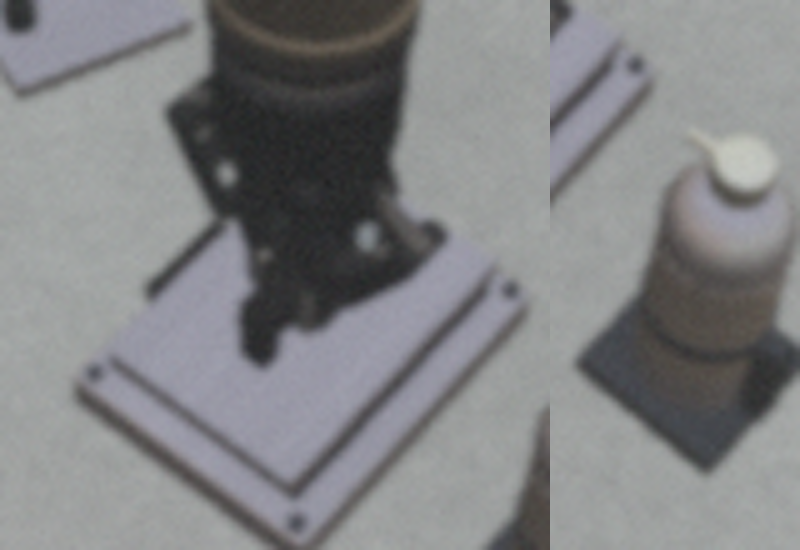

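The cover lies level and square on the bed, its edges parallel to the base, with the front corner at crop (293,495) beside the base screw at (297,522). The cap is back up. The TCP height of 0.053 matches the 33 mm home height, and the hand is pressing with about 27 N.

```bash
python3 -c "
from bench import r
print(r.hand_in())"
```

```text
the job is handed in; nothing more can be done
None
```

The job is handed in at about 15 s: the cap was pressed to its stop and sprang back, and the cover was slid onto the pin and is still held square and level, pressing the bed fully home at about 27 N.

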